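# Load the drill bench's chip guard

## Robot

A 7-joint arm with a two-finger parallel gripper is mounted at the origin on the work surface. World frame = base frame: x ahead of the robot, y to its left, z up, the work surface at z = 0. Lengths are in mm, angles in rad, forces in N, time in s.
With the tool pointing down it reaches from about 400 to 850 mm from the base axis. Payload 10.4 kg.
Tool frame: the origin (TCP) lies at the very end of the fingers, on their centre line; the grasp point (between the pads) lies 19 mm behind it; z points along the fingers, y is the line along which they close (so a half turn about z gives the same grasp; the last joint's range is limited). The gripper opens to 87 mm and grips with 3 to 60 N. Pads are 19 mm wide; open, the fingers measure 117 mm over their backs; the gripper's body (75 mm by 190 mm) begins 51 mm behind the grasp point.
Start: joints at [-1.264, 0.332, -0.065, 1.46, 0.022, 1.35, -0.088], TCP at [202.396, 591.344, 222.576] pointing down, gripper open.
Joint ranges: [-2.6, 2.6], [-0.5, 2.12], [-1.47, 1.34], [0.16, 2.42], [-1.27, 4.41], [0.06, 2.06], [-2.6, 2.6]. Speed limits (rad/s): [2.22, 2.22, 2.79, 2.79, 3.14, 3.14, 3.14].

## Interface

Orientations are given as a 3x3 rotation matrix whose columns are the frame's x, y, z axes.
In Python, from station import manip, read_camera gives the robot as it stands.
- The arm moves only by the tool apply_moves, never from a script. Its argument "targets" is a list of rows, each a list of 5 numbers: the closure, from 0 (fully open) to 1 (shut), then the shift along the tool's x, y, z in units of 0.15 m (1.0 is 0.15 m), then the turn about the tool's z in units of 180 degrees (1.0 is 180 degrees). A call has 1 to 20 rows; each row shifts and turns the commanded pose from where the row before left it, along the tool's axes as they then stand; what a row does not reach is not made up. A row lasts 1/12 s, in which the tool goes at most 41.7 mm and 7.16 degrees, less where a joint would pass 70% of its speed; a pose out of reach is approached as far as the arm can. A call with a number of a shift or a turn outside -1 to 1 is refused whole. A call with a gripper value outside its range is refused whole. The fingers move at their own pace and stop on an object; "grip_force" is the grip in N (left out, the last holds). Time passes only in rows, so rows that do not move let the fingers close. It gives the time, the measured TCP pose, the force, the opening and the grip force at its end, in the units of the state.
- manip.state(): the state, without advancing time (a new reading comes with each control period).
- read_camera(name): name is "scene" or "side" or "wrist"; returns a dict with "color" (400x640x3 uint8, red, green, blue), "camera_matrix" (3x3 intrinsics, pixels), "R" (3x3) and "t" (3): a world point X has camera coordinates R X + t; the wrist camera has in their place "tool_from_camera" (4x4, takes a point from camera to tool coordinates, whose origin is the TCP and whose axes are the flange's). Camera axes: x right, y down, z forward; pixel columns grow to the right and rows downward; lengths in mm; the calibration is good to about 2 mm. The wrist camera is an equidistant fisheye: a pixel r from the principal point sees the ray r / f radians off the axis. A picture is of the moment at which its call begins: read the wrist's pose just before it. There is no depth.
- manip.hand_in(): hands the job in; it is judged then, once.
The state is a dict: "t": time; "joint_positions": joint angles; "joint_velocities": joint speeds; "tau": joint torques, N m; "tcp_pos": TCP position; "tool_rot": TCP orientation; "wrist_force": force on the tool from outside, world axes, zero at the start; "wrist_torque": the same for the moment, N m; "gripper_width": finger opening in mm; "grip_force": force on a finger pad.
Only numpy, scipy, OpenCV 4.12 (cv2) and the standard library are available. Lean on these libraries where they do the work, as an engineer would, in place of code of your own. Each camera call takes 0.05 s, during which the arm holds its last target. There are 200 camera calls.

## Task

Raise the clear sash of the chip guard all the way by the bar on its top edge, slide the tray with the bushing standing in it straight in under the sash until it meets the back wall, then lower the sash fully shut so that the tray's tongue sticks out through the notch. Keep the bushing standing in the tray, leave the other things on the bench alone, and let go of everything.

Things in the scene. Friction and masses are not known exactly. Their poses are not given: they have to be found in the camera images.
- guard: Fixed clear box, aluminium edges, grey back wall, no floor. Origin: on the bench, in the middle of the sash. x points into the box (roughly world +y), y along the sash, z up. Inner faces: sides y = +-63 mm (x = 8 to 150), back x = 145; roof top 132 mm high; port behind to x = 185. Jambs 150 mm high at y = +-72 to 90, x = +-12.
- sash (a joint): Height of the sash above shut, in m: 0 shut, 0.10 upper stop. Friction holds it where it is left; raising takes about 14 N, pushing down 5 N. Aluminium frame with clear pane, 140 mm wide, 12 mm thick; shut it spans z = 4 to 134 mm. In the middle of its lower edge is a notch 48 mm wide (y = +-24), 20 mm high.
- sash_grip (a point): Middle of the black bar on top of the sash (moves with it; 166 mm above the bench when shut). Bar 14 x 14 mm in section, 124 mm long along the guard's y, underside 25 mm above the sash's top edge, on two posts at y = +-52 mm. Nothing lies above it. Axes as the guard's.
- tray_middle (a point): Middle of the pan of the loose grey tray (160 g), on its 6 mm floor. Pan 120 mm (x) by 110 mm (y), rim 16 mm high. Tray x points to its leading edge, y across, z up. A tongue 22 mm wide, 8 mm thick runs back to x = -210 mm. It slides on the bench. Starts in front of the guard, pointing roughly into it. Fully in, this point is at x = 85 mm, y = 0 in the guard's frame.
- tray_grip (a point): Middle of the tray's upright grip, 40 mm above the bench, 180 mm behind tray_middle. A grey plate on the tongue: 60 mm long (tray x), 14 mm thick (tray y), from 8 to 60 mm above the bench. Axes as the tray's. With the tray fully in it is 95 mm in front of the middle of the sash.
- bushing_mid (a point): Centre of the loose aluminium flanged bushing standing upright in the tray: 62 mm tall, flange 60 mm across and 10 mm thick at the foot, body 42 mm across, 120 g, top 68 mm above the bench. z is its axis.
- bottle_mid (a point): Bystander: white bottle, 60 mm across, 170 mm tall; this point is 85 mm above its base.
- tape: Bystander: grey tape roll, lying flat, 100 mm across, 45 mm high; origin under its centre.
- screwdriver: Bystander: screwdriver lying on the bench, about 200 mm long.

How it is judged:
By the outcome, as a careful person would: the job done as asked, in the order asked, and still so for the second after the job is handed in, with the robot touching nothing.
It also fails if it takes over 69 s, if anything falls off the work surface, if the arm or the gripper's body presses on something with over 40 N, if the wrist force passes 120 N, or if a joint passes its speed limit or range.

## Working session

There is one attempt and no reset: what is moved stays moved. The work goes in short steps, Python scripts to look and compute and a tool call to move; the robot and the scene stay as the last step left them, time stands still between calls to the robot, and variables do not carry over. Pictures are saved under pics/ and viewed, at most 10 in all, crops included, and the job is handed in when it is done.

Besides the shell and the picture viewer there is one more tool, called after "Emit:" by a JSON object that holds its "name" and its "arguments", one argument or row to a line. apply_moves: Moves the arm, as the interface text tells. Its arguments: {"type":"object","properties":{"targets":{"type":"array"},"grip_force":{"type":"number"}},"required":["targets"]}

```bash
mkdir -p pics
python3 - <<'E'
from station import manip, read_camera
import cv2,numpy as np,pickle
s=manip.state();print(s)
d={}
for n in("scene","side","wrist"):
    c=read_camera(n);d[n]=c;cv2.imwrite(f"pics/{n}0.png",c["color"][:,:,::-1])
    print(n,{k:np.round(v,4).tolist() for k,v in c.items() if k!="color"})
pickle.dump(d,open("d0.pkl","wb"))
a=np.vstack([d["scene"]["color"],]);
E
```

```text
{'t': 0.0, 'joint_positions': array([-1.26357676,  0.33285506, -0.06470424,  1.46093577,  0.02160354,
        1.34989979, -0.0885245 ]), 'joint_velocities': array([-0.00069113,  0.00093125, -0.00129126,  0.00073218, -0.00013799,
        0.00016513, -0.00062112]), 'tau': array([ 1.03846105e-04, -6.23257542e+01,  2.45986402e-02, -3.89905357e+01,
       -6.14752946e-02,  3.93628352e-02,  1.53298884e-04]), 'tcp_pos': array([202.29975645, 590.94708163, 221.76710075]), 'tool_rot': array([[-9.46101183e-01,  3.23870962e-01, -3.89770143e-04],
       [ 3.23871189e-01,  9.46100226e-01, -1.34702878e-03],
       [-6.75018849e-05, -1.40066084e-03, -9.99999017e-01]]), 'wrist_force': array([ 0.17887094,  0.18386349, -0.88919002]), 'wrist_torque': array([-0.00349516,  0.01508543,  0.01912282]), 'grip_force': 0.0, 'gripper_width': 86.80444432397269}
scene {'camera_matrix': [[411.7252, 0.0, 316.605], [0.0, 411.7252, 202.733], [0.0, 0.0, 1.0]], 'R': [[0.6896, 0.7238, -0.0223], [0.4131, -0.4184, -0.8089], [-0.5948, 0.5486, -0.5876]], 't': [-421.5466, -153.7432, 1518.8842]}
side {'camera_matrix': [[518.0118, 0.0, 313.1788], [0.0, 518.0118, 207.7339], [0.0, 0.0, 1.0]], 'R': [[0.8617, -0.5073, 0.0079], [-0.2335, -0.4104, -0.8815], [0.4504, 0.7578, -0.4721]], 't': [-546.0936, 271.3095, 962.2305]}
wrist {'camera_matrix': [[309.7069, 0.0, 321.0767], [0.0, 309.7069, 197.2172], [0.0, 0.0, 1.0]], 'tool_from_camera': [[-0.0001, -0.9676, -0.2526, 67.7006], [1.0, -0.0001, 0.0001, -1.9489], [-0.0001, -0.2526, 0.9676, -162.8269], [0.0, 0.0, 0.0, 1.0]]}
```

View pics/scene0.png

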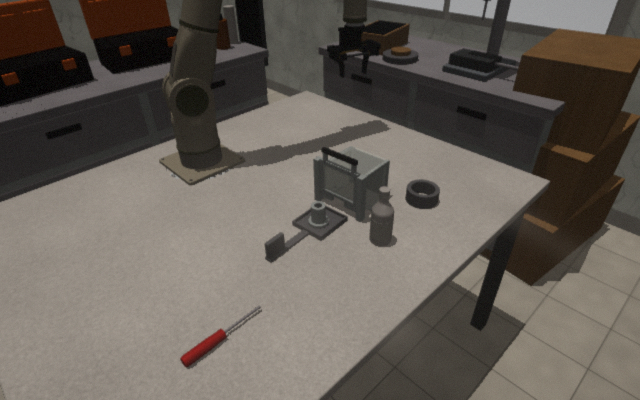

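View pics/side0.png

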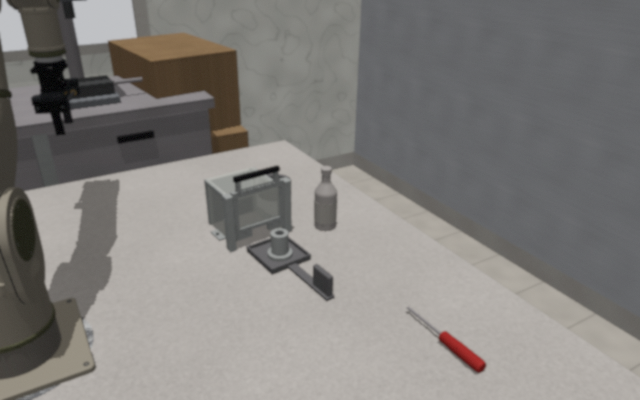

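View pics/wrist0.png

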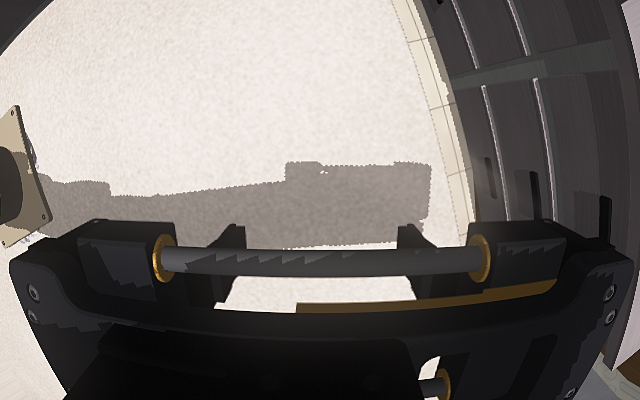

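The scene view shows the guard's black bar at about (323,150)-(356,164), the tray pan near (320,222), the grip plate at (275,246), the bottle at (381,218), the tape at (422,193) and the screwdriver at (222,336). In the side view the bar is at (235,180)-(280,169) and the plate at (322,280). The wrist view shows only bare bench.

```bash
cat > h.py <<'E'
import numpy as np,cv2
def P(c): return c["camera_matrix"]@np.hstack([c["R"],np.reshape(c["t"],(3,1))])
def tri(c1,p1,c2,p2):
    X=cv2.triangulatePoints(P(c1),P(c2),np.float64(p1).reshape(2,1),np.float64(p2).reshape(2,1))[:,0];return X[:3]/X[3]
def plane(c,p,z):
    d=c["R"].T@np.linalg.inv(c["camera_matrix"])@[p[0],p[1],1];o=-c["R"].T@np.ravel(c["t"]);return o+d*(z-o[2])/d[2]
def proj(c,X):
    q=P(c)@np.append(X,1);return q[:2]/q[2]
E
python3 - <<'E'
import pickle,cv2,numpy as np
from h import *
d=pickle.load(open("d0.pkl","rb"));a,b=d["scene"],d["side"]
def comp(c,roi,thr):
    x0,y0,x1,y1=roi;g=c["color"][y0:y1,x0:x1].max(2)
    m=(g<thr).astype(np.uint8);n,l,st,ce=cv2.connectedComponentsWithStats(m)
    i=1+np.argmax(st[1:,4]);pts=np.argwhere(l==i)[:,::-1]+[x0,y0]
    return pts,st[i]
for nm,ra,rb,t in(("bar",(312,140,366,172),(225,160,290,190),45),("plate",(258,228,295,266),(308,258,336,304),80)):
    out=[]
    for c,r in((a,ra),(b,rb)):
        p,s=comp(c,r,t);r_=cv2.boxPoints(cv2.minAreaRect(p.astype(np.float32)))
        m=p.mean(0);u=np.linalg.svd(p-m,full_matrices=False)[2][0];u*=np.sign(u[0]);k=(p-m)@u
        out.append((m,m+u*k.min(),m+u*k.max()));print(nm,s,np.round(r_).tolist(),np.round(m,1))
    print(np.round(tri(a,out[0][0],b,out[1][0])))
    for i in(1,2):
        for j in (1,2): print(i,j,np.round(tri(a,out[0][i],b,out[1][j])))
A=cv2.resize(a["color"][130:275,250:410],None,fx=4,fy=4,interpolation=2)
B=cv2.resize(b["color"][160:305,200:345],None,fx=4,fy=4,interpolation=2)
cv2.imwrite("pics/A.png",A[:,:,::-1]);cv2.imwrite("pics/B.png",B[:,:,::-1])
E
```

```text
bar [ 10   8  36  18 189] [[320.0, 152.0], [323.0, 147.0], [358.0, 161.0], [356.0, 166.0]] [339.6 156.2]
bar [  9   7  44  15 179] [[234.0, 177.0], [277.0, 167.0], [278.0, 171.0], [235.0, 182.0]] [255.7 173.9]
[559. 146. 183.]
1 1 [498. 134. 188.]
1 2 [572.  60. 234.]
2 1 [543. 242. 126.]
2 2 [619. 151. 183.]
plate [  7   7  30  27 392] [[258.0, 249.0], [284.0, 230.0], [295.0, 244.0], [269.0, 263.0]] [275.8 248.5]
plate [  5  10  19  31 346] [[306.0, 278.0], [316.0, 265.0], [340.0, 286.0], [330.0, 299.0]] [322.4 282.9]
[ 585. -123.   24.]
1 1 [ 577. -132.   44.]
1 2 [ 586. -160.   13.]
2 1 [586. -79.  36.]
2 2 [ 599. -115.   10.]
```

View pics/A.png

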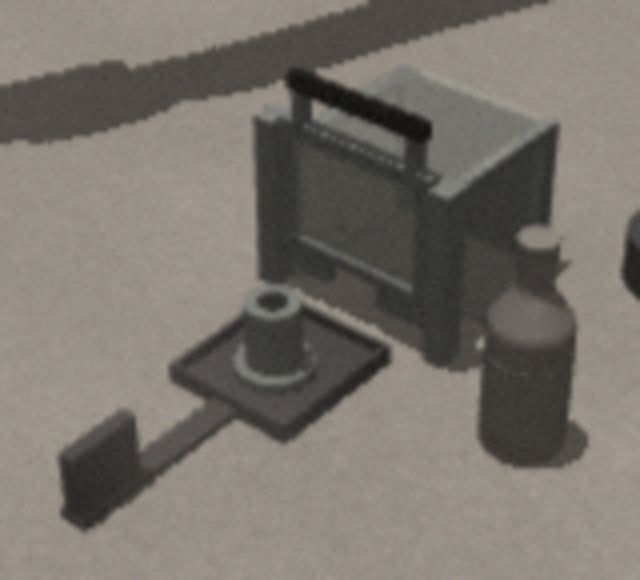

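View pics/B.png

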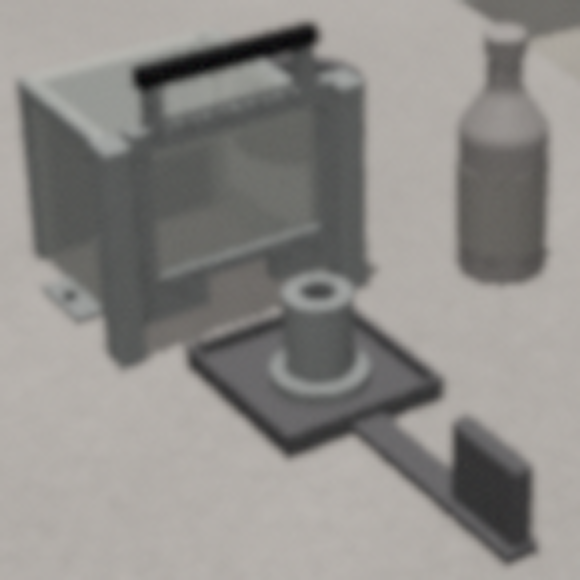

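The crops are clear. Crop A shows the bar, jamb feet, pan corners (172,372), (285,437) and (388,352), the bushing top (273,299) and the plate's top edge (62,460)-(125,410). Crop B shows the same points at (192,355), (291,450), (440,382), (318,290) and (458,418)-(530,470). The sash may start slightly raised.

Run:
```python
import pickle,cv2,numpy as np
from h import *
d=pickle.load(open("d0.pkl","rb"));a,b=d["scene"],d["side"]
fa=lambda p:(p[0]/4+250-.4,p[1]/4+130-.4)
fb=lambda p:(p[0]/4+200-.4,p[1]/4+160-.4)
for n,z,pa,pb in(("bar L top",0,(290,75),(138,75)),("bar R",0,(430,128),(315,35)),
 ("bush top",68,(273,299),(318,290)),("pan L",16,(172,370),(192,352)),("pan near/bottom",16,(285,432),(291,445)),("pan R",16,(388,349),(440,379)),
 ("plate top back",60,(66,458),(527,468)),("plate top front",60,(128,413),(461,420)),("tongue end",8,(78,522),(513,556)),
 ("bottle base mid",0,(525,435),(500,265)),("bottle top",170,(540,235),(505,35))):
    A,B=fa(pa),fb(pb);print(n,np.round(plane(a,A,z)) if z else'',np.round(plane(b,B,z))if z else'',np.round(tri(a,A,b,B)))
for n,p in(("jamb +y(L) foot front-left A",(262,277)),("jamb -y foot A front",(432,362)),("jamb A frontL of right",(425,352))):print(n,np.round(plane(a,fa(p),0)))
for n,p in(("L jamb foot B",(122,366)),("L jamb foot left",(103,350)),("R jamb foot",(350,288))):print(n,np.round(plane(b,fb(p),0)))
```

```text
bar L top   [499. 135. 189.]
bar R   [620. 149. 185.]
bush top [567.  50.  68.] [569.  51.  68.] [568.  48.  70.]
pan L [525. -13.  16.] [508. 101.  16.] [497.  30.  31.]
pan near/bottom [632.  -3.  16.] [517. -16.  16.] [561.  69. -58.]
pan R [619. 114.  16.] [624.   1.  16.] [648.  64.   4.]
plate top back [ 589. -154.   60.] [ 587. -153.   60.] [ 587. -153.   60.]
plate top front [582. -98.  60.] [580. -98.  60.] [581. -96.  59.]
tongue end [ 594. -155.    8.] [ 578. -156.    8.] [ 584. -147.   -1.]
bottle base mid   [741. 123.   0.]
bottle top [740. 121. 170.] [738. 117. 170.] [740. 121. 169.]
jamb +y(L) foot front-left A [471. 127.   0.]
jamb -y foot A front [639. 141.   0.]
jamb A frontL of right [627. 146.   0.]
L jamb foot B [474. 131.   0.]
L jamb foot left [471. 154.   0.]
R jamb foot [639. 145.   0.]
```

Emit:
{"name": "apply_moves", "arguments": {
  "targets": [
    [0,0,0,-0.133,-0.0342],
    [0,0,0,-0.133,-0.0342],
    [0,0,0,-0.133,-0.0342],
    [0,0,0,-0.133,-0.0342],
    [0,-0.13,-0.2,0,0],
    [0,-0.13,-0.2,0,0],
    [0,-0.13,-0.2,0,0],
    [0,-0.13,-0.2,0,0],
    [0,-0.13,-0.2,0,0],
    [0,-0.13,-0.2,0,0],
    [0,-0.13,-0.2,0,0],
    [0,-0.13,-0.2,0,0],
    [0,-0.13,-0.2,0,0],
    [0,-0.13,-0.2,0,0],
    [0,-0.13,-0.2,0,0],
    [0,-0.13,-0.2,0,0],
    [0,-0.13,-0.2,0,0],
    [0,-0.13,-0.2,0,0],
    [0,-0.13,-0.2,0,0],
    [0,-0.13,-0.2,0,0]
  ]
}}

```text
t: 1.82
tcp_pos: [561.4, 143.3, 302.3]
tool_rot: [[-0.995, -0.1, -0.0], [-0.1, 0.995, 0.0], [0.0, 0.0, -1.0]]
wrist_force: [0.6, 0.5, -0.1]
gripper_width: 87.2
grip_force: 0.0
```

```bash
cat >> h.py <<'E'
def wplane(s,c,p,z):
    K=c["camera_matrix"];v=np.array([(p[0]-K[0,2])/K[0,0],(p[1]-K[1,2])/K[1,1]]);th=np.linalg.norm(v)
    r=np.append(np.sin(th)*v/max(th,1e-9),np.cos(th));T=c["tool_from_camera"]
    d=s["tool_rot"]@T[:3,:3]@r;o=s["tcp_pos"]+s["tool_rot"]@T[:3,3];return o+d*(z-o[2])/d[2]
def look(n):
    from station import manip,read_camera
    import pickle
    s=manip.state();c=read_camera("wrist");cv2.imwrite(f"pics/{n}.png",c["color"][:,:,::-1]);pickle.dump((s,c),open(n+".pkl","wb"))
    print(s["t"],s["tcp_pos"].round(1),s["tool_rot"].round(3).tolist(),s["joint_positions"].round(2),s["wrist_force"].round(1));return s,c
E
python3 -c "from h import *;look('w1')"
```

```text
1.8167 [561.4 143.3 302.3] [[-0.995, -0.1, -0.0], [-0.1, 0.995, 0.0], [0.0, 0.0, -1.0]] [-0.58  0.2   0.3   1.47 -0.06  1.48  1.39] [ 0.6  0.5 -0.1]
```

View pics/w1.png

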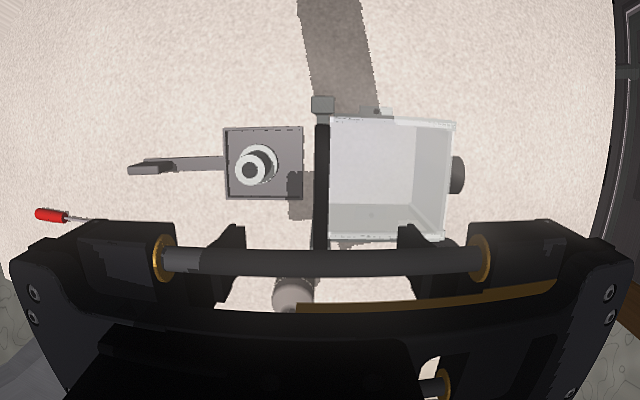

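The wrist view shows the bar as a dark strip at columns 315-329 from row 124 down. The pan is at (224-303, 126-199), the bushing at (250,168), and the grip plate's tongue ends near (130,168).

Run:
```python
from h import *;import pickle
s,c=pickle.load(open("w1.pkl","rb"));g=c["color"].max(2)
for r in(135,160,200,235):
    k=np.where(g[r,305:340]<55)[0]+305
    L,R=wplane(s,c,(k[0]-.5,r),190),wplane(s,c,(k[-1]+.5,r),190);print(r,k[0],k[-1],((L+R)/2).round(1),np.linalg.norm(R-L).round(1))
print("bar end",wplane(s,c,(321,123.5),183).round(1))
for n,p,z in(("frontR",(303,126),16),("frontL",(303,199),16),("rearR",(223,127),16),("rearL",(225,199),16),("bush top hole",(250,170),68),("jamb",(323,103),150),("tongue end",(130,168),8),("boxR back",(455,122),132),("boxL back",(445,241),132),("boxR front",(331,117),132)):print(n,wplane(s,c,p,z).round(1))
d=pickle.load(open("d0.pkl","rb"))
for h in(0,10,17,25):print(h,[proj(d[k],np.array([559,143,166+h])).round(1) for k in("scene","side")])
```

```text
135 315 329 [508.2 136.6 190. ] 13.3
160 315 317 [531.1 133.5 190. ] 2.7
200 314 327 [567.5 141.2 190. ] 12.9
235 313 326 [602.  143.7 190. ] 13.3
bar end [498.3 134.7 183. ]
frontR [507.2 109.6  16. ]
frontL [615.5 119.3  16. ]
rearR [517.3  -9.8  16. ]
rearL [627.8  -2.   16. ]
bush top hole [568.9  47.5  68. ]
jamb [477.9 134.7 150. ]
tongue end [ 593.3 -184.3    8. ]
boxR back [477.  285.3 132. ]
boxL back [620.1 300.5 132. ]
boxR front [491.1 144.7 132. ]
0 [array([339.1, 161.5]), array([256.7, 181. ])]
10 [array([339.1, 158.4]), array([256.5, 177.2])]
17 [array([339.2, 156.2]), array([256.4, 174.5])]
25 [array([339.2, 153.7]), array([256.2, 171.5])]
```

Emit:
{"name": "apply_moves", "arguments": {
  "targets": [
    [0,0,-0.017,-0.02,0.0],
    [0,0,0,0.1,0],
    [0,0,0,0.15,0],
    [0,0,0,0.15,0],
    [0,0,0,0.15,0],
    [0,0,0,0.15,0],
    [0,0,0,0.12,0],
    [0,0,0,0.08,0],
    [0,0,0,0.04,0],
    [0,0,0,0,0],
    [0,0,0,0,0]
  ],
  "grip_force": 50
}}

```text
t: 2.78
tcp_pos: [561.3, 142.7, 165.1]
tool_rot: [[-0.995, -0.1, 0.001], [-0.1, 0.995, 0.0], [-0.001, 0.0, -1.0]]
wrist_force: [1.1, 0.4, 1.5]
gripper_width: 87.0
grip_force: 0.0
```

Emit:
{"name": "apply_moves", "arguments": {
  "targets": [
    [1,0,0,0,0],
    [1,0,0,0,0],
    [1,0,0,0,0],
    [1,0,0,0,0],
    [1,0,0,0,0],
    [1,0,0,0,0],
    [1,0,0,0,0],
    [1,0,0,0,0]
  ]
}}

```text
t: 3.45
tcp_pos: [561.0, 142.3, 164.3]
tool_rot: [[-0.995, -0.1, 0.0], [-0.1, 0.995, 0.0], [-0.0, 0.0, -1.0]]
wrist_force: [-0.9, -0.3, -0.5]
gripper_width: 41.4
grip_force: 0.0
```

Emit:
{"name": "apply_moves", "arguments": {
  "targets": [
    [1,0,0,0,0],
    [1,0,0,0,0],
    [1,0,0,0,0],
    [1,0,0,0,0],
    [1,0,0,0,0],
    [1,0,0,0,0],
    [1,0,0,0,0],
    [1,0,0,0,0]
  ]
}}

```text
t: 4.12
tcp_pos: [560.9, 143.0, 164.4]
tool_rot: [[-0.995, -0.1, 0.0], [-0.1, 0.995, 0.001], [-0.0, 0.001, -1.0]]
wrist_force: [0.1, 3.6, -1.2]
gripper_width: 13.0
grip_force: 50.0
```

Emit:
{"name": "apply_moves", "arguments": {
  "targets": [
    [1,0,0,-0.03,0],
    [1,0,0,-0.05,0],
    [1,0,0,-0.05,0],
    [1,0,0,-0.05,0]
  ]
}}

```text
t: 4.45
tcp_pos: [560.8, 142.9, 189.9]
tool_rot: [[-0.995, -0.1, -0.001], [-0.1, 0.995, -0.0], [0.001, -0.0, -1.0]]
wrist_force: [6.9, 6.5, -14.8]
gripper_width: 13.2
grip_force: 50.0
```

Emit:
{"name": "apply_moves", "arguments": {
  "targets": [
    [1,0,0,-0.05,0],
    [1,0,0,-0.05,0],
    [1,0,0,-0.05,0],
    [1,0,0,-0.05,0],
    [1,0,0,-0.05,0],
    [1,0,0,-0.04,0],
    [1,0,0,-0.02,0],
    [1,0,0,-0.02,0]
  ]
}}

```text
t: 5.12
tcp_pos: [560.8, 142.9, 239.2]
tool_rot: [[-0.995, -0.1, -0.001], [-0.1, 0.995, -0.0], [0.001, -0.0, -1.0]]
wrist_force: [7.2, 4.4, -15.5]
gripper_width: 13.8
grip_force: 50.0
```

Emit:
{"name": "apply_moves", "arguments": {
  "targets": [
    [1,0,0,-0.01,0],
    [1,0,0,-0.01,0],
    [1,0,0,0,0]
  ]
}}

```text
t: 5.37
tcp_pos: [560.8, 143.0, 242.3]
tool_rot: [[-0.995, -0.1, -0.001], [-0.1, 0.995, -0.0], [0.001, 0.0, -1.0]]
wrist_force: [4.3, 4.9, -10.6]
gripper_width: 13.4
grip_force: 50.0
```

Not at the stop yet; continue in small steps until the force climbs.

Emit:
{"name": "apply_moves", "arguments": {
  "targets": [
    [1,0,0,-0.01,0],
    [1,0,0,-0.01,0],
    [1,0,0,-0.01,0]
  ]
}}

```text
t: 5.62
tcp_pos: [560.8, 142.9, 245.3]
tool_rot: [[-0.995, -0.1, -0.002], [-0.1, 0.995, -0.001], [0.002, -0.001, -1.0]]
wrist_force: [14.2, 7.7, -32.6]
gripper_width: 13.3
grip_force: 50.0
```

Emit:
{"name": "apply_moves", "arguments": {
  "targets": [
    [1,0,0,-0.01,0],
    [1,0,0,-0.01,0]
  ]
}}

```text
t: 5.78
tcp_pos: [560.6, 142.9, 245.4]
tool_rot: [[-0.995, -0.1, -0.004], [-0.1, 0.995, -0.002], [0.004, -0.002, -1.0]]
wrist_force: [22.8, 10.6, -52.6]
gripper_width: 13.5
grip_force: 50.0
```

Emit:
{"name": "apply_moves", "arguments": {
  "targets": [
    [1,0,0,0.01,0],
    [1,0,0,0.005,0],
    [0,0,0,0,0],
    [0,0,0,0,0],
    [0,0,0,0,0],
    [0,0,0,0,0],
    [0,0,0,0,0],
    [0,0,0,0,0],
    [0,0,0,0,0],
    [0,0,0,0,0],
    [0,0,0,0,0]
  ]
}}

```text
t: 6.7
tcp_pos: [561.0, 142.3, 249.2]
tool_rot: [[-0.995, -0.1, 0.0], [-0.1, 0.995, 0.0], [-0.0, 0.0, -1.0]]
wrist_force: [-0.3, -0.0, -0.1]
gripper_width: 65.3
grip_force: 0.0
```

Emit:
{"name": "apply_moves", "arguments": {
  "targets": [
    [0,0,0,-0.1,0],
    [0,0,0,-0.15,0],
    [0,0,0,-0.15,0],
    [0,0.02,-0.12,0,0],
    [0,0,-0.2,0,0],
    [0,0,-0.22,0,0],
    [0,0,-0.22,0,0],
    [0,0,-0.22,0,0],
    [0,0,-0.22,0,0],
    [0,0,-0.22,0,0],
    [0,0,-0.2,0,0],
    [0,0,-0.16,0,0],
    [0,0,-0.09,0,0]
  ]
}}

```text
t: 7.78
tcp_pos: [585.5, -140.9, 309.2]
tool_rot: [[-0.995, -0.096, -0.0], [-0.096, 0.995, -0.001], [0.0, -0.001, -1.0]]
wrist_force: [0.1, -0.2, -0.1]
gripper_width: 87.2
grip_force: 0.0
```

Emit:
{"name": "apply_moves", "arguments": {
  "targets": [
    [0,0,0,0.08,0.0385],
    [0,0,0,0.08,0.0385],
    [0,0,0,0.08,0.0385],
    [0,0,0,0.08,0.0385],
    [0,0,0,0.08,0.0385],
    [0,0,0,0.08,0.0385],
    [0,0,0,0.08,0.0385],
    [0,0,0,0.08,0.0385],
    [0,0,0,0.08,0.0385],
    [0,0,0,0.08,0.0385],
    [0,0,0,0.08,0.0385],
    [0,0,0,0.08,0.0385],
    [0,0,0,0.08,0.0385],
    [0,0,0,0,0],
    [0,0,0,0,0]
  ]
}}

```text
t: 9.03
tcp_pos: [585.8, -136.9, 152.8]
tool_rot: [[-0.102, 0.995, -0.001], [0.995, 0.102, -0.0], [-0.0, -0.001, -1.0]]
wrist_force: [0.2, 0.1, 1.1]
gripper_width: 87.2
grip_force: 0.0
```

```bash
python3 -c "from h import *;look('w2')"
```

```text
9.0333 [ 585.8 -136.9  152.8] [[-0.102, 0.995, -0.001], [0.995, 0.102, -0.0], [-0.0, -0.001, -1.0]] [-0.39  0.38  0.69  1.65 -0.26  1.21  0.45] [0.2 0.1 1.1]
```

View pics/w2.png

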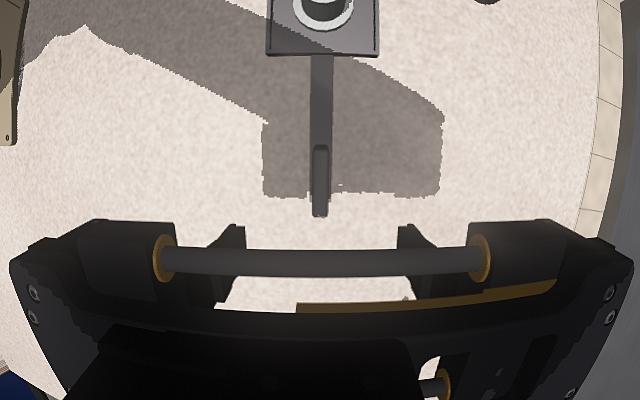

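The wrist view shows the plate at columns 313-329 from row 145 to 215, nearly centred between the fingers. The tongue runs up to the pan's rear edge at (267-380, 53).

Run:
```python
from h import *;import pickle
s,c=pickle.load(open("w2.pkl","rb"))
for n,p,z in(("plate top front",(320.5,146),60),("plate top rear?",(320,206),60),("plate rear bottom/tongue end",(320,217),8),("tongue at pan",(321.5,56),8),("panRL",(266,54),16),("panRR",(380,54),16)):
    w=wplane(s,c,p,z);print(n,w.round(1),((w-s["tcp_pos"])@s["tool_rot"]).round(1))
```

```text
plate top front [580.9 -93.6  60. ] [43.5 -0.3 92.8]
plate top rear? [ 585.7 -144.9   60. ] [-8.  -0.8 92.8]
plate rear bottom/tongue end [ 588.2 -171.9    8. ] [-35.1  -1.  144.8]
tongue at pan [573.   -8.3   8. ] [129.2   0.6 144.8]
panRL [519.6 -11.9  16. ] [131.  -52.9 136.9]
panRR [ 6.29e+02 -5.00e-01  1.60e+01] [131.2  57.  136.8]
```

Emit:
{"name": "apply_moves", "arguments": {
  "targets": [
    [0,0,0,0.08,0],
    [0,0,0,0.13,0],
    [0,0,0,0.15,0],
    [0,0,0,0.15,0],
    [0,0,0,0.15,0],
    [0,0,0,0.12,0],
    [0,0,0,0.06,0],
    [0,0,0,0.03,0],
    [1,0,0,0,0],
    [1,0,0,0,0],
    [1,0,0,0,0],
    [1,0,0,0,0],
    [1,0,0,0,0],
    [1,0,0,0,0],
    [1,0,0,0,0],
    [1,0,0,0,0]
  ],
  "grip_force": 30
}}

```text
t: 10.42
tcp_pos: [586.1, -137.0, 22.7]
tool_rot: [[-0.098, 0.995, 0.0], [0.995, 0.098, 0.0], [0.0, 0.0, -1.0]]
wrist_force: [-0.2, -0.3, -0.0]
gripper_width: 41.5
grip_force: 0.0
```

Emit:
{"name": "apply_moves", "arguments": {
  "targets": [
    [1,0,0,0,0],
    [1,0,0,0,0],
    [1,0,0,0,0],
    [1,0,0,0,0],
    [1,0,0,0,0],
    [1,0,0,0,0],
    [1,0,0,0,0]
  ]
}}

```text
t: 11.0
tcp_pos: [585.9, -137.1, 22.5]
tool_rot: [[-0.098, 0.995, -0.0], [0.995, 0.098, 0.0], [0.0, -0.0, -1.0]]
wrist_force: [-0.8, -0.2, 0.5]
gripper_width: 14.1
grip_force: 30.1
```

Emit:
{"name": "apply_moves", "arguments": {
  "targets": [
    [1,0.008,0,0,0],
    [1,0.016,0,0,0],
    [1,0.024,0.001,0,0],
    [1,0.03,0.001,0,0],
    [1,0.03,0.001,0,0],
    [1,0.03,0.001,0,0],
    [1,0.03,0.001,0,0],
    [1,0.03,0,0,0],
    [1,0.03,0,0,0],
    [1,0.03,0,0,0],
    [1,0.03,0,0,0],
    [1,0.03,0,0,0],
    [1,0.03,0,0,0],
    [1,0.022,0,0,0],
    [1,0.014,0,0,0],
    [1,0.006,0,0,0],
    [1,0,0,0,0]
  ]
}}

```text
t: 12.42
tcp_pos: [581.0, -78.3, 22.5]
tool_rot: [[-0.099, 0.995, -0.0], [0.995, 0.099, 0.001], [0.001, -0.0, -1.0]]
wrist_force: [0.1, 1.4, -0.9]
gripper_width: 13.3
grip_force: 30.1
```

Run:
```python
from h import *;from station import read_camera
s,w=look("w3")
a=read_camera("scene");b=read_camera("side")
A=cv2.resize(a["color"][110:240,270:410],None,fx=2.8,fy=2.8,interpolation=2)
B=cv2.resize(b["color"][130:290,190:330],None,fx=2.8,fy=2.8,interpolation=2)
W=w["color"][0:230,120:520]
H=np.zeros((590,800,3),np.uint8);H[:A.shape[0],:392]=A[:,:392];H[:448,400:792]=B[:448,:392];H[360:590,0:400]=0;H[365:590,0:400]=W[:225]
cv2.imwrite("pics/m3.png",H[:,:,::-1])
```

```text
12.4167 [581.  -78.3  22.5] [[-0.099, 0.995, -0.0], [0.995, 0.099, 0.001], [0.001, -0.0, -1.0]] [-0.44  0.5   0.61  1.8  -0.35  0.95  0.42] [ 0.1  1.4 -0.9]
```

View pics/m3.png

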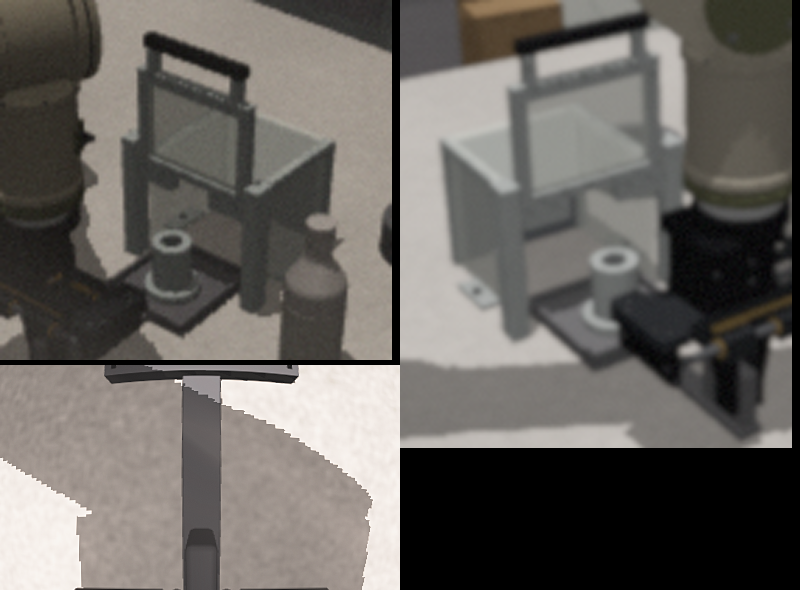

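The montage shows the sash staying up, the bushing upright, and the tray lined up between the jambs with the gripper clear. Continuing in.

Emit:
{"name": "apply_moves", "arguments": {
  "targets": [
    [1,0.01,0,0,0],
    [1,0.02,0,0,0],
    [1,0.03,0,0,0],
    [1,0.035,0.001,0,0],
    [1,0.04,0.001,0,0],
    [1,0.04,0.001,0,0],
    [1,0.04,0.001,0,0],
    [1,0.04,0,0,0],
    [1,0.04,0,0,0],
    [1,0.04,0,0,0],
    [1,0.04,0,0,0],
    [1,0.04,0,0,0],
    [1,0.04,0,0,0],
    [1,0.04,0,0,0],
    [1,0.04,0,0,0],
    [1,0.04,0,0,0],
    [1,0.035,0,0,0],
    [1,0.025,0,0,0],
    [1,0.015,0,0,0],
    [1,0.01,0,0,0]
  ]
}}

```text
t: 14.23
tcp_pos: [571.8, 20.1, 22.6]
tool_rot: [[-0.099, 0.995, -0.0], [0.995, 0.099, 0.0], [0.0, -0.0, -1.0]]
wrist_force: [-0.9, -0.9, -1.0]
gripper_width: 13.8
grip_force: 30.1
```

Emit:
{"name": "apply_moves", "arguments": {
  "targets": [
    [1,0.01,0,0,0],
    [1,0.01,0,0,0],
    [1,0.01,0,0,0],
    [1,0.01,0,0,0]
  ]
}}

```text
t: 14.57
tcp_pos: [571.3, 25.7, 22.6]
tool_rot: [[-0.098, 0.995, 0.0], [0.995, 0.098, 0.0], [0.0, 0.0, -1.0]]
wrist_force: [0.9, -1.0, -0.8]
gripper_width: 14.1
grip_force: 30.1
```

Emit:
{"name": "apply_moves", "arguments": {
  "targets": [
    [1,0.01,0,0,0],
    [1,0.01,0,0,0],
    [1,0.01,0,0,0],
    [1,0.01,0,0,0]
  ]
}}

```text
t: 14.9
tcp_pos: [570.7, 31.9, 22.6]
tool_rot: [[-0.098, 0.995, -0.0], [0.995, 0.098, 0.0], [0.0, -0.0, -1.0]]
wrist_force: [-0.5, -1.3, 0.2]
gripper_width: 13.6
grip_force: 30.1
```

Emit:
{"name": "apply_moves", "arguments": {
  "targets": [
    [1,0.01,0,0,0],
    [1,0.01,0,0,0]
  ]
}}

```text
t: 15.07
tcp_pos: [570.3, 34.2, 22.6]
tool_rot: [[-0.098, 0.995, -0.0], [0.995, 0.098, -0.001], [-0.001, -0.0, -1.0]]
wrist_force: [-0.0, -7.2, 0.3]
gripper_width: 13.9
grip_force: 30.1
```

Emit:
{"name": "apply_moves", "arguments": {
  "targets": [
    [1,0.008,0,0,0],
    [1,0,0,0,0]
  ]
}}

```text
t: 15.23
tcp_pos: [570.1, 34.2, 22.6]
tool_rot: [[-0.097, 0.995, -0.0], [0.995, 0.097, -0.002], [-0.002, -0.0, -1.0]]
wrist_force: [-0.9, -7.7, -0.7]
gripper_width: 14.0
grip_force: 30.1
```

Emit:
{"name": "apply_moves", "arguments": {
  "targets": [
    [1,0.01,0,0,0],
    [1,0,0,0,0]
  ]
}}

```text
t: 15.4
tcp_pos: [569.9, 34.3, 22.6]
tool_rot: [[-0.096, 0.995, -0.0], [0.995, 0.096, -0.003], [-0.003, -0.001, -1.0]]
wrist_force: [-1.3, -9.8, 0.8]
gripper_width: 14.0
grip_force: 30.1
```

Emit:
{"name": "apply_moves", "arguments": {
  "targets": [
    [1,-0.008,0,0,0],
    [1,0,0,0,0],
    [0,0,0,0,0],
    [0,0,0,0,0],
    [0,0,0,0,0],
    [0,0,0,0,0],
    [0,0,0,0,0],
    [0,0,0,0,0],
    [0,0,0,0,0],
    [0,0,0,0,0],
    [0,0,0,0,0]
  ]
}}

```text
t: 16.32
tcp_pos: [570.3, 36.3, 22.6]
tool_rot: [[-0.098, 0.995, 0.0], [0.995, 0.098, 0.0], [0.0, 0.0, -1.0]]
wrist_force: [0.4, 0.5, 0.3]
gripper_width: 65.7
grip_force: 0.0
```

Emit:
{"name": "apply_moves", "arguments": {
  "targets": [
    [0,0,0,-0.05,0],
    [0,0,0,-0.1,0],
    [0,-0.06,0,-0.15,0],
    [0,-0.15,0,-0.15,0],
    [0,-0.15,0,-0.2,0],
    [0,-0.15,0,-0.2,0],
    [0,-0.15,0,-0.2,0],
    [0,0,0,-0.2,0],
    [0,0,0,-0.2,0],
    [0,0,0,-0.2,0],
    [0,0,0,-0.2,0],
    [0,0,0,-0.15,0],
    [0,0,0,0,0]
  ]
}}

```text
t: 17.4
tcp_pos: [581.3, -63.0, 328.0]
tool_rot: [[-0.098, 0.995, 0.007], [0.995, 0.098, 0.001], [-0.0, 0.007, -1.0]]
wrist_force: [0.1, -0.2, 0.1]
gripper_width: 87.2
grip_force: 0.0
```

Run:
```python
from h import *;from station import read_camera
s,w=look("w4")
a=read_camera("scene");b=read_camera("side")
A=cv2.resize(a["color"][110:260,260:400],None,fx=2.8,fy=2.8,interpolation=2)
B=cv2.resize(b["color"][130:290,190:330],None,fx=2.8,fy=2.8,interpolation=2)
H=np.zeros((450,800,3),np.uint8);H[:420,:392]=A;H[:448,400:792]=B
cv2.imwrite("pics/m4.png",H[:,:,::-1])
```

```text
17.4 [581.3 -63.  328. ] [[-0.098, 0.995, 0.007], [0.995, 0.098, 0.001], [-0.0, 0.007, -1.0]] [-0.57  0.23  0.74  1.44 -0.16  1.53  0.26] [ 0.1 -0.2  0.1]
```

View pics/m4.png

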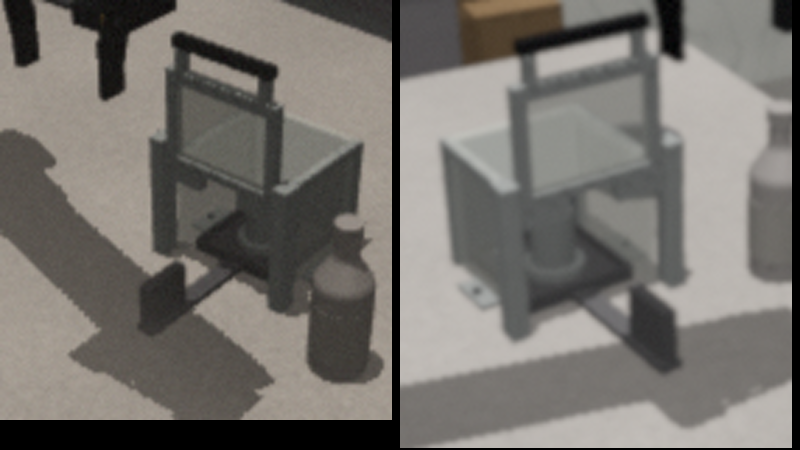

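Both views show the tray fully in, the bushing standing, the sash still up and the tongue centred in the doorway. The plate sits 95 mm in front of the sash, as specified. Next, go back to the bar.

Emit:
{"name": "apply_moves", "arguments": {
  "targets": [
    [0,0,0,0,-0.0385],
    [0,0,0,0,-0.0385],
    [0,0,0,0,-0.0385],
    [0,0,0,0,-0.0385],
    [0,0,0,0,-0.0385],
    [0,0,0,0,-0.0385],
    [0,0,0,0,-0.0385],
    [0,0,0,0,-0.0385],
    [0,0,0,0,-0.0385],
    [0,0,0,0,-0.0385],
    [0,0,0,0,-0.0385],
    [0,0,0,0,-0.0385],
    [0,0,0,0,-0.0385],
    [0,0,0,0,0]
  ]
}}

```text
t: 18.72
tcp_pos: [579.4, -62.2, 321.2]
tool_rot: [[-0.994, -0.106, -0.002], [-0.106, 0.994, -0.0], [0.002, 0.0, -1.0]]
wrist_force: [1.1, -0.2, 0.2]
gripper_width: 86.8
grip_force: 0.0
```

Emit:
{"name": "apply_moves", "arguments": {
  "targets": [
    [0,0,0.1,0,0],
    [0,0,0.2,0,0],
    [0,0,0.22,0,0],
    [0,0,0.22,0,0],
    [0,0,0.22,0,0],
    [0,0,0.2,0,0],
    [0,0,0.15,0,0],
    [0,0,0.07,0,0],
    [0,0,0,0,0],
    [0,0,0,0,0]
  ]
}}

```text
t: 19.55
tcp_pos: [559.3, 142.6, 322.1]
tool_rot: [[-0.995, -0.098, -0.001], [-0.098, 0.995, -0.001], [0.001, -0.001, -1.0]]
wrist_force: [0.4, -1.3, 0.4]
gripper_width: 87.1
grip_force: 0.0
```

Down 77 mm, then close.

Emit:
{"name": "apply_moves", "arguments": {
  "targets": [
    [0,0,0,0.06,0],
    [0,0,0,0.1,0],
    [0,0,0,0.12,0],
    [0,0,0,0.11,0],
    [0,0,0,0.08,0],
    [0,0,0,0.04,0],
    [1,0,0,0,0],
    [1,0,0,0,0],
    [1,0,0,0,0],
    [1,0,0,0,0],
    [1,0,0,0,0],
    [1,0,0,0,0],
    [1,0,0,0,0],
    [1,0,0,0,0],
    [1,0,0,0,0],
    [1,0,0,0,0],
    [1,0,0,0,0],
    [1,0,0,0,0],
    [1,0,0,0,0],
    [1,0,0,0,0]
  ],
  "grip_force": 50
}}

```text
t: 21.22
tcp_pos: [559.4, 142.9, 246.1]
tool_rot: [[-0.995, -0.099, -0.0], [-0.099, 0.995, -0.001], [0.0, -0.001, -1.0]]
wrist_force: [-0.4, -3.4, 0.1]
gripper_width: 13.4
grip_force: 50.0
```

Emit:
{"name": "apply_moves", "arguments": {
  "targets": [
    [1,0,0,0,0],
    [1,0,0,0.02,0],
    [1,0,0,0.04,0],
    [1,0,0,0.05,0],
    [1,0,0,0.05,0]
  ]
}}

```text
t: 21.63
tcp_pos: [559.4, 142.9, 222.3]
tool_rot: [[-0.995, -0.099, 0.0], [-0.099, 0.995, -0.0], [-0.0, -0.0, -1.0]]
wrist_force: [-2.5, -4.5, 4.9]
gripper_width: 13.6
grip_force: 50.0
```

Emit:
{"name": "apply_moves", "arguments": {
  "targets": [
    [1,0,0,0.05,0],
    [1,0,0,0.05,0],
    [1,0,0,0.05,0],
    [1,0,0,0.05,0],
    [1,0,0,0.05,0],
    [1,0,0,0.05,0],
    [1,0,0,0.05,0],
    [1,0,0,0.04,0],
    [1,0,0,0.03,0],
    [1,0,0,0.02,0]
  ]
}}

```text
t: 22.47
tcp_pos: [559.4, 142.9, 155.8]
tool_rot: [[-0.995, -0.099, 0.0], [-0.099, 0.995, -0.001], [0.0, -0.001, -1.0]]
wrist_force: [-1.1, -5.6, 4.2]
gripper_width: 13.2
grip_force: 50.0
```

Emit:
{"name": "apply_moves", "arguments": {
  "targets": [
    [1,0,0,0.015,0],
    [1,0,0,0.01,0],
    [1,0,0,0.01,0]
  ]
}}

```text
t: 22.72
tcp_pos: [559.5, 142.9, 150.9]
tool_rot: [[-0.995, -0.099, 0.0], [-0.099, 0.995, -0.001], [-0.0, -0.001, -1.0]]
wrist_force: [-1.5, -5.1, 4.2]
gripper_width: 13.2
grip_force: 50.0
```

Emit:
{"name": "apply_moves", "arguments": {
  "targets": [
    [1,0,0,0.01,0],
    [1,0,0,0.01,0]
  ]
}}

```text
t: 22.88
tcp_pos: [559.5, 143.0, 147.9]
tool_rot: [[-0.995, -0.099, 0.0], [-0.099, 0.995, -0.001], [-0.0, -0.001, -1.0]]
wrist_force: [-1.8, -5.0, 4.0]
gripper_width: 13.3
grip_force: 50.0
```

Emit:
{"name": "apply_moves", "arguments": {
  "targets": [
    [1,0,0,0.01,0],
    [1,0,0,0.01,0]
  ]
}}

```text
t: 23.05
tcp_pos: [559.5, 143.0, 145.9]
tool_rot: [[-0.995, -0.099, 0.0], [-0.099, 0.995, -0.0], [-0.0, -0.0, -1.0]]
wrist_force: [-10.8, -8.1, 26.2]
gripper_width: 13.2
grip_force: 50.0
```

Emit:
{"name": "apply_moves", "arguments": {
  "targets": [
    [1,0,0,0.01,0],
    [1,0,0,0.005,0]
  ]
}}

```text
t: 23.22
tcp_pos: [559.6, 143.0, 145.8]
tool_rot: [[-0.995, -0.099, 0.001], [-0.099, 0.995, 0.001], [-0.001, 0.001, -1.0]]
wrist_force: [-18.1, -10.2, 39.5]
gripper_width: 13.4
grip_force: 50.0
```

Emit:
{"name": "apply_moves", "arguments": {
  "targets": [
    [1,0,0,-0.01,0],
    [1,0,0,0,0],
    [0,0,0,0,0],
    [0,0,0,0,0],
    [0,0,0,0,0],
    [0,0,0,0,0],
    [0,0,0,0,0],
    [0,0,0,0,0],
    [0,0,0,0,0],
    [0,0,0,0,0],
    [0,0,0,0,0],
    [0,0,0,0,0],
    [0,0,0,0,0]
  ]
}}

```text
t: 24.3
tcp_pos: [559.4, 143.7, 144.1]
tool_rot: [[-0.995, -0.1, 0.0], [-0.1, 0.995, 0.0], [-0.0, 0.0, -1.0]]
wrist_force: [0.1, 0.4, -0.0]
gripper_width: 78.5
grip_force: 0.0
```

Emit:
{"name": "apply_moves", "arguments": {
  "targets": [
    [0,0,0,-0.05,0],
    [0,0,0,-0.1,0],
    [0,0,0,-0.15,0],
    [0,0,0,-0.2,0],
    [0,0,0,-0.2,0],
    [0,0,0,-0.2,0],
    [0,0,0,-0.1,0],
    [0,0,0,0,0]
  ]
}}

```text
t: 24.97
tcp_pos: [560.8, 143.8, 298.8]
tool_rot: [[-0.995, -0.1, 0.006], [-0.1, 0.995, 0.003], [-0.006, 0.002, -1.0]]
wrist_force: [-0.3, 0.1, 0.4]
gripper_width: 86.9
grip_force: 0.0
```

Run:
```python
from h import *;from station import read_camera
s,w=look("w5")
a=read_camera("scene");b=read_camera("side")
A=cv2.resize(a["color"][110:260,260:400],None,fx=2.8,fy=2.8,interpolation=2)
B=cv2.resize(b["color"][130:290,190:330],None,fx=2.8,fy=2.8,interpolation=2)
H=np.zeros((450,800,3),np.uint8);H[:420,:392]=A;H[:448,400:792]=B
cv2.imwrite("pics/m5.png",H[:,:,::-1])
```

```text
24.9667 [560.8 143.8 298.8] [[-0.995, -0.1, 0.006], [-0.1, 0.995, 0.003], [-0.006, 0.002, -1.0]] [-0.67  0.2   0.41  1.49 -0.08  1.46  1.4 ] [-0.3  0.1  0.4]
```

View pics/m5.png

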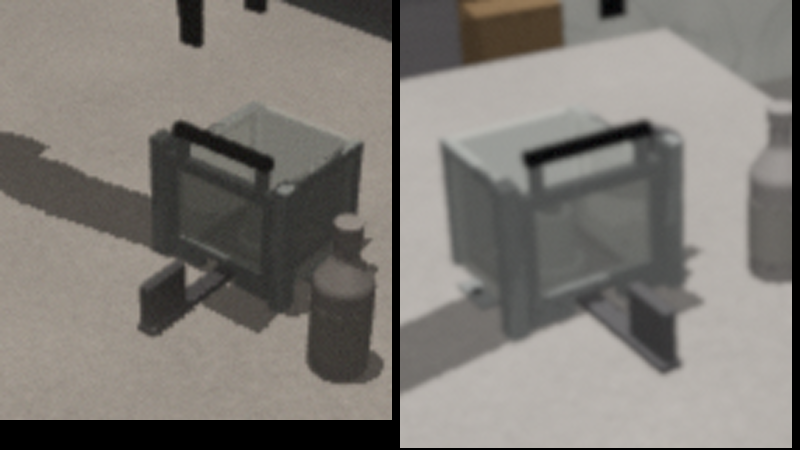

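The sash is fully shut with the tongue out through the notch, and the gripper is well clear above. The bottle stands where it was.

```bash
python3 -c "from station import manip;print(manip.hand_in())"
```

```text
the job is handed in; nothing more can be done
None
```

The job is handed in at about 25 s: the sash was raised to its stop, the tray slid in to the back wall and the sash closed fully with the tongue out through the notch; the bushing was standing when last clearly seen, just before the sash was lowered, and nothing is held.

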